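# Load the driver board into the printer's electronics bay

## Robot

A 6-joint arm with a two-finger parallel gripper is mounted at the origin on the work surface. World frame = base frame: x ahead of the robot, y to its left, z up, the work surface at z = 0. Lengths are in mm, angles in rad, forces in N, time in s.
With the tool pointing down it reaches from about 225 to 875 mm from the base axis. Payload 3.4 kg.
Tool frame: the origin (TCP) lies between the finger pads; the fingertips stand 19 mm ahead of it and the grasp point (between the pads) is the TCP (env.tip_extent is the distance from the TCP to the fingertips, in mm); z points along the fingers, x is the direction in which the jaws open and shut, and the axes are right-handed (so a half turn about z gives the same grasp; the last joint's range is limited). The gripper opens to 85 mm and grips with 20 to 120 N. Pads are 22 mm wide; open, the fingers measure 114 mm over their backs; the gripper's body (76 mm by 85 mm) begins 54 mm behind the grasp point. The pads swing forward as they close: fully open they stand 13 mm farther back than shut.
Start: joints at [1.017, 0.276, 1.505, -0, 1.361, -0.121], TCP at [241.183, 522.007, 250.328] pointing down, gripper open.
Joint ranges: [-2.89, 2.89], [-0.75, 2.08], [0.22, 2.7], [-1.18, 4.32], [0.11, 2.71], [-2.7, 2.7]. Speed limits (rad/s): [2.57, 2.57, 3.14, 3.14, 3.14, 3.14].

## Interface

Orientations are given as a unit quaternion [x, y, z, w].
In Python, from station import monitor, grab_frame, hand_in, models, env gives the robot as it stands.
- The arm moves only by the tool send_rows, never from a script. Its argument "rows" is text: rows parted by semicolons, each of 7 numbers parted by spaces: the turn, a rotation vector about the world's x, y, z in rad, then the shift along the world's x, y, z in units of 25 mm (1.0 is 25 mm), then the finger opening in mm, from 0 to 85.4. In form: ax ay az tx ty tz claw; .... A call has 1 to 10 rows; each row shifts and turns the commanded pose from where the row before left it; what a row does not reach is not made up. A row lasts 1/10 s, in which the tool goes at most 50 mm and 8.59 degrees, less where a joint would pass 70% of its speed; a pose out of reach is approached as far as the arm can. A call is refused whole if a number of a shift passes 1 or a number of a turn 0.15, either way. A call with a gripper value outside its range is refused whole. The fingers move at their own pace and stop on an object; "squeeze" is the grip in N (left out, the last holds). Time passes only in rows, so rows that do not move let the fingers close. It gives the time, the measured TCP pose, the force and the opening at its end, in the units of the state.
- monitor.read_state(): the state, without advancing time (a new reading comes with each control period).
- grab_frame(name): name is "side" or "top"; returns a dict with "image" (420x560x3 uint8, red, green, blue), "fx", "fy", "cx", "cy" (pixels), "world_to_cam" (4x4, takes a point from world to camera coordinates). Camera axes: x right, y up, looking along -z (the intrinsics and any distortion apply to the point x, -y, -z); pixel columns grow to the right and rows downward; lengths in mm; the calibration is good to about 2 mm. A picture is of the moment at which its call begins. There is no depth.
- hand_in(): hands the job in, once; it reports no verdict.
Trained networks look in a picture, given as the dict that the camera call returned (one of the last four; its "shot" number tells which), for a name from the list of things; names that differ only in an ending like _2 or _b are one class to them, and where a whole thing is asked for, a point or a joint stands for the part that bears it (a point fixed in the world has none). Each returns a list of dicts, best first, with "p" (0 to 1); they miss things now and then, are a little off and sometimes report something else, mostly with a low value. They report only what shows in the picture. A call takes as long as a camera call. They do not tell look-alikes from the thing itself.
- models.silhouettes(picture, name): "region" (420x560 bool, what is visible of it) and "location" ([column, row] in pixels, amid what is visible of it).
The state is a dict: "t": time; "q": joint angles; "qvel": joint speeds; "joint_torque": joint torques, N m; "tcp_pos": TCP position; "eef_rot": TCP orientation; "contact_force": force on the tool from outside, world axes, zero at the start; "moment": the same for the moment, N m; "opening": finger opening in mm.
Only numpy, scipy, OpenCV 4.12 (cv2) and the standard library are available. Lean on these libraries where they do the work, as an engineer would, in place of code of your own. Each camera call takes 0.05 s, during which the arm holds its last target. There are 200 camera calls.

## Task

Take the driver board with the tall finned heat sink and slide it, gold contact edge first, along the two card guides of the printer's electronics bay until it meets the connector. Then swing both ejector levers fully shut behind it so that the board is seated home, and leave it there.

Things in the scene. Friction and masses are not known exactly. Their poses are not given: they have to be found in the camera images.
- board_grip (a point): Grip point on driver board: green card 110 x 90 x 4 mm, 0.2 kg, with finned aluminium heat sink 40 (x) x 30 (y) x 50 mm tall; grip its 30 mm width. Point on the sink's centre line, 38 mm above the card's underside, 16 below the sink's top. x to the gold contact edge (65 mm ahead; tail 45 behind), z up. A spare card of that outline with only low parts lies across the bay.
- bay: Fixed tray, origin on bench midway between lever pivots; x = insertion, z up. Card lies on 2 ledges 12 mm up, |y| 32-52, x -105..120 mm, open above to x 13; then flared mouth |y| 57 to walls |y| 49.5 at x 37, lips 22-25 mm up, |y| over 40. Connector face at x 103 yields 12 mm at 8 N and stays. Grip point on ledges: z 50; set down at x -55; meets connector at x 38; seated x 50, y 0 mm.
- lever_left (a joint): Left ejector lever: black arm 8 mm thick, upright pivot at bay x 0, y +66 mm. 0 rad = shut, arm along bay -y; grows opening outwards; 1.57 = along bay -x, to the robot. Starts 1.4-1.9. Upright post 44 mm from pivot, 12 mm thick, top 52 mm above bench: push it. Friction about 1 N there; stays where left. In its last 0.5 rad it drives the card's tail home, about 5 N.
- lever_right (a joint): Right ejector lever, mirror image of the left: pivot at bay x 0, y -66 mm. 0 rad = shut, arm along bay +y; grows opening outwards; 1.57 = along bay -x. Starts 1.4-1.9. Same post 44 mm from the pivot, 12 mm thick, top 52 mm above the bench, same friction.
Things that resemble listed ones, but are neither listed nor needed, are in the scene too. What is shaped like the part that bears board_grip but turquoise or white is not meant.

How it is judged (in metres and radians):
On the way, in this order (a step that is already met when the one before it is completed fails the run):
1. the board lies between the guides, at least 85 % of the way in (grasp point beyond x = 28 mm of the bay), contact edge first (x of board_grip in the frame of bay above 0.028 m and y of board_grip in the frame of bay between -0.012 and 0.012 m and z of board_grip in the frame of bay between 0.04 and 0.06 m and angle between the x axis of board_grip and the x axis of bay, either way round below 0.18 rad and angle between board_grip's own z axis and vertical below 0.18 rad), for 0.2 s.
2. both ejector levers are shut behind it and the board is seated (x of board_grip in the frame of bay between 0.042 and 0.06 m and y of board_grip in the frame of bay between -0.012 and 0.012 m and z of board_grip in the frame of bay between 0.04 and 0.06 m and angle between the x axis of board_grip and the x axis of bay, either way round below 0.18 rad and angle between board_grip's own z axis and vertical below 0.18 rad and value of joint each of lever_left, lever_right below 0.2 rad), for 0.2 s.
At the end, for the whole second after the job is handed in: The driver board is seated in the bay, contact edge first: its grasp point 42 to 60 mm along the bay's x, within 12 mm of the middle, 40 to 60 mm up, level and in line within 10 degrees, and both ejector levers are shut to within 0.2 rad (all of step 2); the robot touches nothing.
It also fails if it takes over 61 s, if anything falls off the work surface, if the arm or the gripper's body presses on something with over 40 N, if the wrist force passes 120 N, or if a joint passes its speed limit or range.

## Working session

There is one attempt and no reset: what is moved stays moved. The work goes in short steps, Python scripts to look and compute and a tool call to move; the robot and the scene stay as the last step left them, time stands still between calls to the robot, and variables do not carry over. Pictures are saved under pics/ and viewed, about 8 in all and at most 12, crops included, and the job is handed in when it is done.

Besides the shell and the picture viewer there is one more tool, called after ">>>" as a command line: name --argument value ..., lists and objects as JSON in quotes. send_rows: Moves the arm, as the interface text tells. Its arguments: {"type":"object","properties":{"rows":{"type":"string"},"squeeze":{"type":"number"}},"required":["rows"]}

```bash
mkdir -p pics; ls; cat > h.py <<'E'
import numpy as np, cv2
from station import monitor, grab_frame, hand_in, models, env
def ray(f,px):
    M=np.array(f["world_to_cam"]);R=M[:3,:3];t=M[:3,3]
    d=np.array([(px[0]-f["cx"])/f["fx"],-(px[1]-f["cy"])/f["fy"],-1.0])
    return -R.T@t, R.T@d
def at_z(f,px,z):
    c,d=ray(f,px); return c+d*(z-c[2])/d[2]
def proj(f,p):
    M=np.array(f["world_to_cam"]);q=M[:3,:3]@np.array(p,float)+M[:3,3]
    return np.array([f["cx"]+f["fx"]*q[0]/-q[2], f["cy"]-f["fy"]*q[1]/-q[2]])
def save(n,im): cv2.imwrite("pics/"+n,im[:,:,::-1])
E
python3 - <<'E'
from h import *
fs={n:grab_frame(n) for n in("top","side")}
print([k for k in fs["top"]])
for n,f in fs.items():
    save(n+"0.png",f["image"]); print(n,f["fx"],f["cx"],f["cy"],np.round(ray(f,(280,210))[0]),np.round(ray(f,(280,210))[1],2))
    for nm in("board_grip","bay","lever_left","lever_right"):
        for d in models.silhouettes(f,nm):
            print(n,nm,round(d["p"],2),np.round(d["location"]),d["region"].sum(),np.round(at_z(f,d["location"],20)))
print(monitor.read_state())
E
```

```text
pics
['image', 'fx', 'fy', 'cx', 'cy', 'world_to_cam', 'shot']
top 523.5866138941542 284.5892698528166 210.6826584666278 [ 232.  -83. 1416.] [ 0.21  0.   -0.98]
top board_grip 0.95 [270. 279.] 1407 [339. -44.  20.]
top board_grip 0.83 [399. 154.] 1250 [ 672. -414.   20.]
top board_grip 0.74 [347. 221.] 1240 [ 488. -257.   20.]
top board_grip 0.73 [436. 258.] 1373 [ 377. -489.   20.]
top lever_right 0.56 [271. 208.] 99 [531. -53.  20.]
side 486.7374279850025 280.7354545183781 210.5597798698691 [   8. -762.  780.] [ 0.44  0.63 -0.64]
side board_grip 0.95 [328. 282.] 1776 [ 480. -266.   20.]
side board_grip 0.74 [448. 292.] 1896 [ 667. -424.   20.]
side board_grip 0.64 [215. 250.] 1410 [328. -57.  20.]
side board_grip 0.57 [363. 393.] 2825 [ 375. -493.   20.]
side bay 0.61 [288. 200.] 4322 [566.   0.  20.]
side lever_left 0.44 [256. 183.] 161 [534. 101.  20.]
side lever_right 0.75 [284. 216.] 178 [523. -46.  20.]
{'t': 0.5, 'q': array([ 1.01701535e+00,  2.75938056e-01,  1.50495968e+00, -3.57903359e-05,
        1.36064327e+00, -1.21002822e-01]), 'qvel': array([-7.09971128e-04, -5.56256104e-05, -3.01300484e-03, -7.32851186e-04,
        1.16357890e-03,  1.27655303e-03]), 'joint_torque': array([-1.19939916e-03, -4.16258025e+01, -2.45879513e+01, -2.56274261e-04,
        1.50489912e-03, -4.52178455e-06]), 'tcp_pos': array([241.182035  , 522.00002726, 250.28246081]), 'eef_rot': array([8.42433280e-01, 5.38800676e-01, 3.08569553e-05, 4.58804609e-06]), 'contact_force': array([-0.2144275 , -0.13535227,  0.47307203]), 'moment': array([-0.00915252, -0.00420776,  0.04155061]), 'opening': 85.50093176541387}
```

```bash
python3 - <<'E'
import cv2
a=cv2.imread("pics/top0.png");b=cv2.imread("pics/side0.png")
cv2.imwrite("pics/v1.png",cv2.resize(a[110:320,200:480],(800,600),interpolation=cv2.INTER_CUBIC))
cv2.imwrite("pics/v2.png",cv2.resize(b[130:445,150:555],(772,600),interpolation=cv2.INTER_CUBIC))
E
```

```text
(no output)
```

View pics/v1.png

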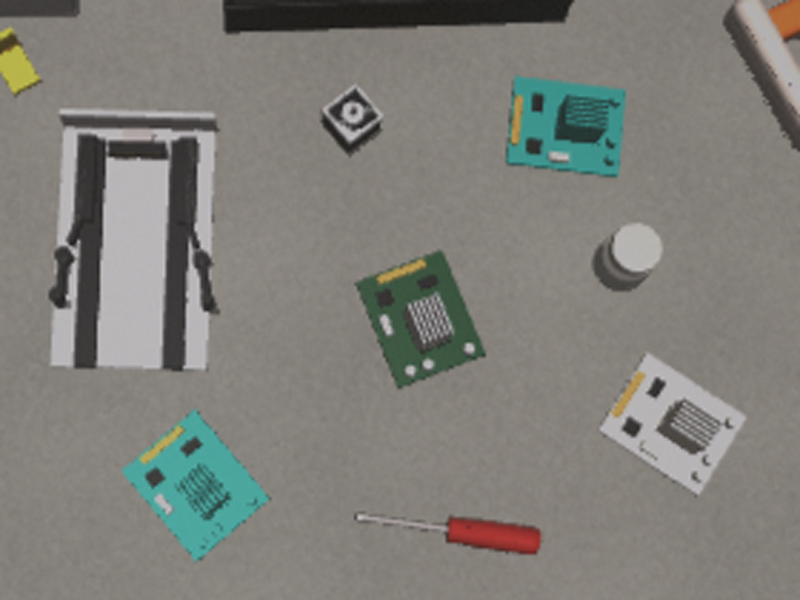

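View pics/v2.png

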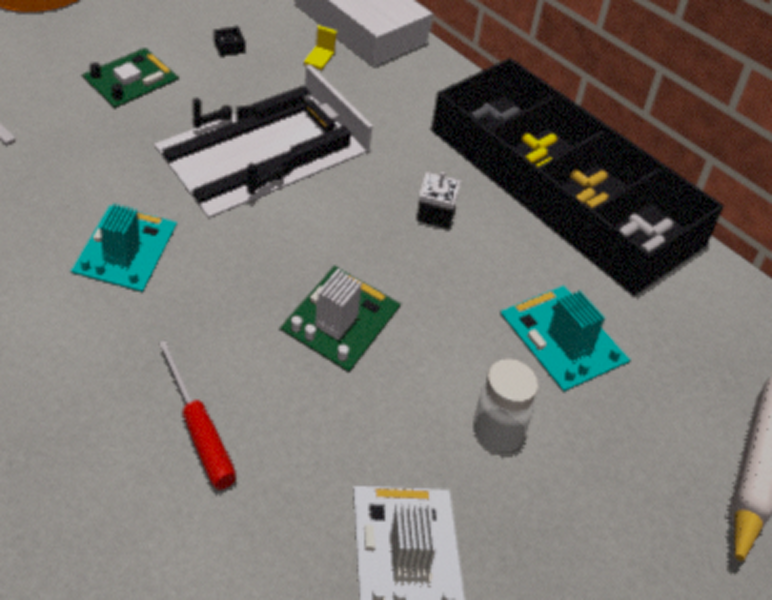

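Four boards have a finned sink in the top view: turquoise at (270,279), turquoise at (399,154), white at (436,258), and green at (347,221). The spare green card with low parts shows only in the side view, near (218,170). The green one with the tall grey sink is the one meant. The bay is around (247,195) in the top view, with both levers open.

```bash
cat > fit.py <<'E'
from h import *
from scipy.optimize import minimize
from scipy.ndimage import map_coordinates
def grid(x0,x1,y0,y1,z,n=2.0):
    X,Y=np.meshgrid(np.arange(x0,x1,n),np.arange(y0,y1,n));return np.c_[X.ravel(),Y.ravel(),np.full(X.size,z)]
def place(P,s):
    c,n=np.cos(s[2]),np.sin(s[2]);return np.c_[s[0]+c*P[:,0]-n*P[:,1],s[1]+n*P[:,0]+c*P[:,1],P[:,2]]
def samp(f,P):
    M=np.array(f["world_to_cam"]);q=P@M[:3,:3].T+M[:3,3]
    u=f["cx"]+f["fx"]*q[:,0]/-q[:,2];v=f["cy"]-f["fy"]*q[:,1]/-q[:,2]
    return map_coordinates(f["g"],[v,u],order=1,mode="nearest")
def fit(fs,dark,light,s0,lim=255):
    def cost(s): return sum(np.minimum(samp(f,place(D,s)),lim).mean() for f in fs for D in dark)/len(dark)-sum(np.minimum(samp(f,place(L,s)),lim).mean() for f in fs for L in light)/len(light)
    best=None
    for dx in(-12,0,12):
        for dy in(-10,0,10):
            r=minimize(cost,np.array(s0)+[dx,dy,0],method="Nelder-Mead",options=dict(initial_simplex=np.array(s0)+[dx,dy,0]+np.array([[0,0,0],[6,0,0],[0,6,0],[0,0,.06]]),xatol=.01,fatol=.01))
            if best is None or r.fun<best.fun: best=r
    return best.x,best.fun
BD=[grid(-104,10,33,51,12),grid(-104,10,-51,-33,12)]
BL=[grid(-104,80,-26,26,0),grid(-116,-108,32,52,0),grid(-116,-108,-52,-32,0)]
E
python3 - <<'E'
from fit import *
fs=[grab_frame("top"),grab_frame("side")]
for f in fs: f["g"]=f["image"].astype(float).mean(2)
print(np.round(at_z(fs[0],(200+130/2.857,110+255/2.857),0)))
s0=[*at_z(fs[0],(200+133/2.857,110+257/2.857),0)[:2],0]
for g in([fs[0]],[fs[1]],fs): print("bay",fit(g,BD,BL,s0))
s,_=fit(fs,BD,BL,s0)
# board, greenness
for f in fs:
    im=f["image"].astype(float); g=im[:,:,1]-(im[:,:,0]); f["g"]=g
# greenness: card area light, surroundings dark; grip point at x0: card x -45..65
Bl=[grid(-44,-22,-44,44,4),grid(-44,64,-44,-22,4),grid(-44,64,22,44,4),grid(22,64,-44,44,4)]
Bd=[grid(-52,72,46,53,0),grid(-52,72,-53,-46,0),grid(66,73,-52,52,0),grid(-53,-46,-52,52,0)]
c=at_z(fs[0],(347,221),20)
for g in([fs[0]],[fs[1]],fs): print("board",fit(g,Bd,Bl,[c[0],c[1],.3],40))
b,_=fit(fs,Bd,Bl,[c[0],c[1],.3],40)
out=[]
for f,(x0,y0,w,h) in zip(fs,((205,130,170,130),(220,155,150,170))):
    k=6 if f is fs[0] else 4
    im=cv2.resize(f["image"],None,fx=k,fy=k,interpolation=cv2.INTER_CUBIC)
    def dr(s,pts,col):
        for p in place(np.array(pts,float),s):
            u=(proj(f,p)+.5)*k; cv2.circle(im,tuple(int(v) for v in u),2,col,-1)
    dr(s,[(x,y,12) for x in(-105,13) for y in(-52,-32,32,52)],(255,0,0))
    dr(s,[(x,y,25) for x in(37,120) for y in(-52,-40,40,52)],(255,255,0))
    dr(s,[(0,66,0),(0,-66,0),(-44,66,52),(-44,-66,52)],(0,0,255))
    dr(b,[(x,y,4) for x in(-45,65) for y in(-45,45)],(255,0,0))
    dr(b,[(x,y,54) for x in(-20,20) for y in(-15,15)],(255,0,255))
    out.append(im[y0*k:(y0+h)*k,x0*k:(x0+w)*k])
save("v3a.png",out[0][:, :800]); save("v3b.png",cv2.resize(out[1],(529,600)))
E
```

```text
[562.  17.   0.]
bay (array([ 5.56594467e+02,  1.52329123e+01, -6.71392321e-02]), np.float64(-87.97765135388686))
bay (array([5.98354118e+02, 1.76614760e+01, 1.06085051e-01]), np.float64(-144.4594816149601))
bay (array([6.10284046e+02, 1.76147534e+01, 1.19322846e-01]), np.float64(-219.8328898048642))
board (array([ 4.81760189e+02, -2.61908681e+02,  3.28978681e-01]), np.float64(-21.661067112457133))
board (array([ 4.78858869e+02, -2.59848056e+02,  3.38161445e-01]), np.float64(-23.055568739983986))
board (array([ 4.80844195e+02, -2.60386985e+02,  3.34846459e-01]), np.float64(-43.06419770974341))
```

View pics/v3a.png

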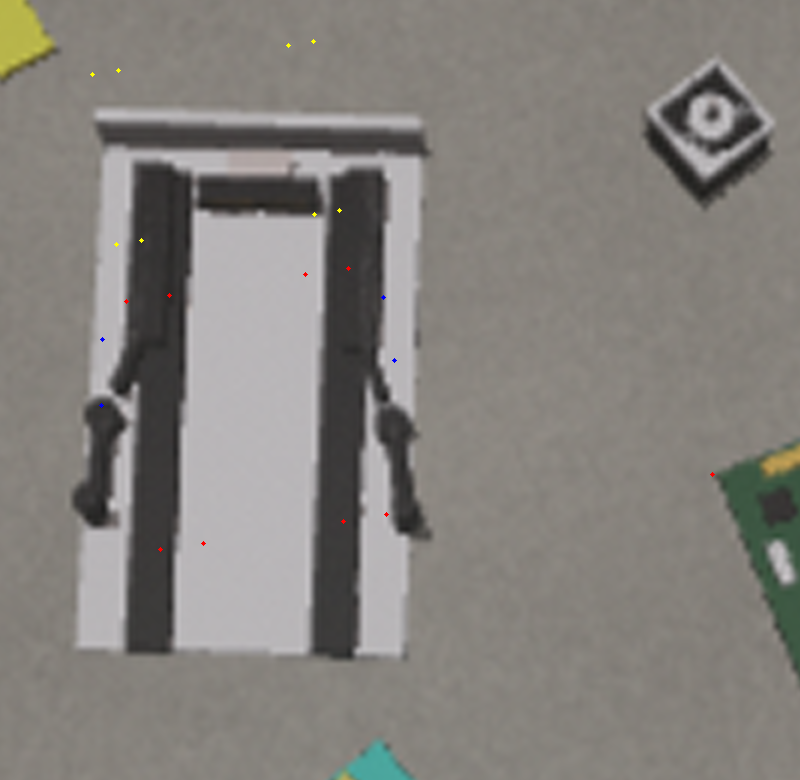

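```bash
cat >> fit.py <<'E'
DD=[grid(-104,-5,34,50,12),grid(-104,-5,-50,-34,12),grid(-104,-84,34,50,12),grid(-104,-84,-50,-34,12)]
LL=[grid(-104,80,-29,29,0),grid(-125,-107,32,52,0),grid(-125,-107,-52,-32,0),grid(-104,-75,54,60,0),grid(-104,-75,-60,-54,0)]
def bayfit(fs,s0):
    def cost(s): return sum(np.minimum(samp(f,place(D,s)),130).mean() for f in fs for D in DD)/len(DD)-sum(np.minimum(samp(f,place(L,s)),130).mean() for f in fs for L in LL)/len(LL)
    r=minimize(cost,s0,method="Nelder-Mead",options=dict(initial_simplex=np.array(s0)+np.array([[0,0,0],[4,0,0],[0,4,0],[0,0,.04]]),xatol=.01,fatol=.01));return r.x,r.fun
E
python3 - <<'E'
from fit import *
fs=[grab_frame("top"),grab_frame("side")]
for f in fs: f["g"]=f["image"].astype(float).mean(2)
P=lambda u,v:(u/6-.5+205,v/6-.5+130)
pts=[((127,650),(-105,52,8)),((173,652),(-105,32,8)),((312,656),(-105,-32,8)),((357,657),(-105,-52,8)),((135,163),(120,52,25)),((385,170),(120,-52,25))]
from scipy.optimize import least_squares
res=lambda s:np.concatenate([proj(fs[0],place(np.array([b],float),s)[0])-P(*a) for a,b in pts])
r=least_squares(res,[556,15,-.03]);print(r.x,np.round(r.fun,1))
for g in([fs[0]],[fs[1]],fs): print(bayfit(g,r.x))
s,_=bayfit(fs,r.x)
for side in(1,-1):print("pivot proj",np.round((proj(fs[0],place(np.array([[0,66*side,30.]]),s)[0])-[205,130]+.5)*6))
out=[]
for f,(x0,y0,w,h) in zip(fs,((210,140,75,110),(220,150,140,110))):
    k=6
    im=cv2.resize(f["image"],None,fx=k,fy=k,interpolation=cv2.INTER_CUBIC)
    def dr(s,pts,col):
        for p in place(np.array(pts,float),s):
            u=(proj(f,p)+.5)*k; cv2.circle(im,tuple(int(v) for v in u),2,col,-1)
    dr(s,[(x,y,12) for x in(-105,13) for y in(-52,-32,32,52)],(255,0,0))
    dr(s,[(x,y,25) for x in(37,120) for y in(-52,-40,40,52)],(255,255,0))
    dr(s,[(0,66,30),(0,-66,30),(-44,66,52),(-44,-66,52)],(0,0,255))
    out.append(im[y0*k:(y0+h)*k,x0*k:(x0+w)*k])
o=np.hstack(out); print(o.shape); save("v4.png",cv2.resize(o,(800,int(o.shape[0]*800/o.shape[1]))))
E
```

```text
[ 5.56088080e+02  1.42318315e+01 -6.33964434e-02] [ 0.1  0.1 -0.2 -0.   0.1 -0.  -0.  -0.   2.1  0.1 -2.1 -0.1]
(array([ 5.56692376e+02,  1.54121043e+01, -5.93186844e-02]), np.float64(-70.70842644993894))
(array([ 5.54378585e+02,  1.72453739e+01, -3.35233555e-03]), np.float64(-83.42267589028525))
(array([ 5.55688567e+02,  1.67888690e+01, -4.23560735e-02]), np.float64(-150.46318948142937))
pivot proj [ 97. 417.]
pivot proj [388. 419.]
(660, 1290, 3)
```

View pics/v4.png

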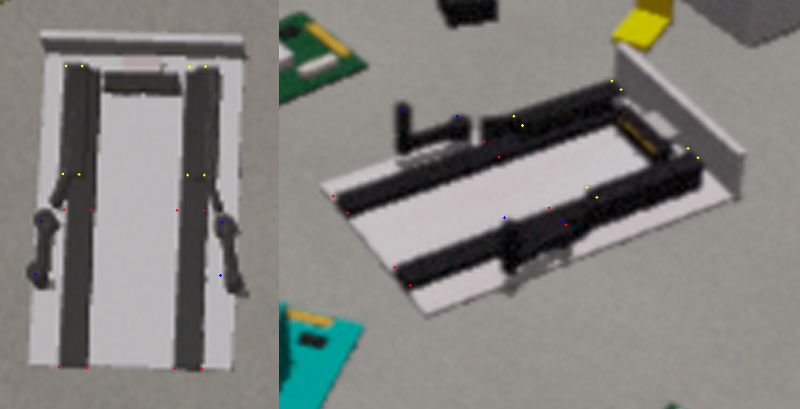

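```bash
python3 - <<'E'
from fit import *
f=grab_frame("top")
P=lambda u,v:(u/6-.5+205,v/6-.5+130)
W=lambda u,v,z:at_z(f,P(u,v),z)[:2]
bl,br,tr,tl=[W(u,v,1) for u,v in((78,648),(404,657),(424,150),(104,150))]
print(np.round([bl,br,tr,tl],1))
an=lambda a,b:round(float(np.arctan2(*(b-a)[::-1])),3)
print("plate",an(bl,tl),an(br,tr),an(br,bl)-1.571,an(tr,tl)-1.571, "mid near",(bl+br)/2,"far",(tl+tr)/2)
print("rail ends",an(W(357,657,4),W(127,650,4))-1.571, "rail inner", an(W(173,652,3),W(191,212,3)),an(W(312,656,12),W(325,212,12)))
print("pivots z30",W(103,412,30),W(394,422,30),an(W(394,422,30),W(103,412,30))-1.571)
print("posts z52",W(90,495,52),W(407,515,52))
print("connector face z20",W(198,210,16),W(322,214,16))
E
```

```text
[[457.8  96. ]
 [448.2 -52.2]
 [688.7 -69.1]
 [694.3  81.4]]
plate -0.062 -0.07 -0.06499999999999995 -0.03699999999999992 mid near [453.02646983  21.94268031] far [691.50392144   6.18416821]
rail ends -0.06699999999999995 rail inner -0.057 -0.054
pivots z30 [560.81320062  79.97235284] [551.3311011 -51.607436 ] -0.07199999999999984
posts z52 [518.02057596  83.588757  ] [503.83916072 -56.56451322]
connector face z20 [658.69558139  36.46135089] [654.64560161 -20.95603816]
```

The fits agree. The bay origin is about (556.3, 14.8) with yaw −0.062, and the levers stand at about 1.59 (left) and 1.74 (right). The board grip is about (481, −260.5) with yaw 0.335. One confirming crop of the target before I reach for it.

```bash
python3 - <<'E'
from fit import *
b=[480.8,-260.6,.335];out=[]
for n in("top","side"):
    f=grab_frame(n);k=8
    im=cv2.resize(f["image"],None,fx=k,fy=k,interpolation=cv2.INTER_CUBIC)
    for z,pts,col in((4,[(x,y) for x in(-45,65) for y in(-45,45)],(255,0,0)),(54,[(x,y) for x in(-20,20) for y in(-15,15)],(255,0,255))):
        for p in place(np.array([(*q,z) for q in pts],float),b): cv2.circle(im,tuple(int(v) for v in (proj(f,p)+.5)*k),3,col,-1)
    c=proj(f,[b[0],b[1],20]); x0,y0=int(c[0]-33)*k,int(c[1]-33)*k
    out.append(im[y0:y0+66*k,x0:x0+66*k])
o=np.hstack(out);save("v5.png",cv2.resize(o,(800,400)))
E
```

```text
(no output)
```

View pics/v5.png

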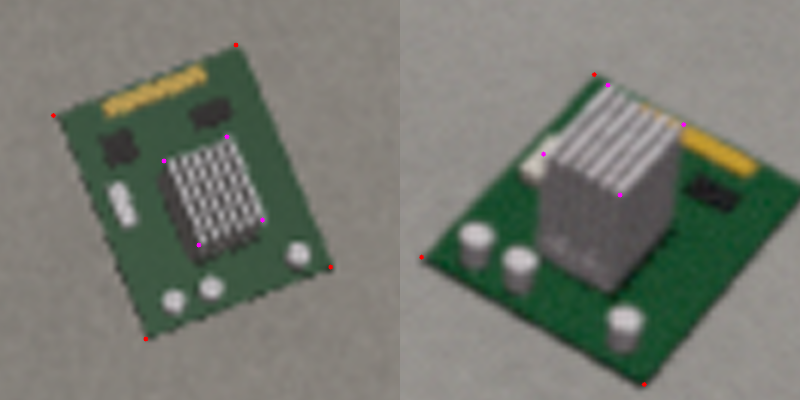

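>>> send_rows --rows "0 0 -0.14 0.3 -1 0 85; 0 0 -0.14 0.3 -1 0 85; 0 0 -0.14 0.3 -1 0 85; 0 0 -0.14 0.3 -1 0 85; 0 0 -0.14 0.3 -1 0 85; 0 0 -0.14 0.3 -1 0 85; 0 0 -0.14 0.3 -1 0 85; 0 0 -0.14 0.3 -1 0 85; 0 0 -0.14 0.3 -1 0 85; 0 0 -0.14 0.3 -1 0 85"

```text
t: 1.85
tcp_pos: [316.3, 271.0, 250.5]
eef_rot: [0.991, -0.133, 0.0, -0.0]
contact_force: [0.5, -1.1, 0.0]
opening: 84.8
```

>>> send_rows --rows "0 0 -0.14 0.3 -1 0 85; 0 0 -0.14 0.3 -1 0 85; 0 0 -0.14 0.3 -1 0 85; 0 0 -0.14 0.3 -1 0 85; 0 0 -0.14 0.3 -1 0 85; 0 0 -0.14 0.3 -1 0 85; 0 0 -0.14 0.3 -1 0 85; 0 0 0 0.3 -1 0 85; 0 0 0 0.3 -1 0 85; 0 0 0 0.3 -1 0 85"

```text
t: 2.85
tcp_pos: [391.4, 20.9, 250.6]
eef_rot: [0.813, -0.582, 0.0, -0.0]
contact_force: [-0.5, 0.1, -0.4]
opening: 85.4
```

>>> send_rows --rows "0 0 0 0.3 -1 0 85; 0 0 0 0.3 -1 0 85; 0 0 0 0.3 -1 0 85; 0 0 0 0.3 -1 0 85; 0 0 0 0.3 -1 0 85; 0 0 0 0.3 -1 0 85; 0 0 0 0.3 -1 0 85; 0 0 0 0.3 -1 0 85; 0 0 0 0.3 -1 0 85; 0 0 0 0.3 -1 0 85"

```text
t: 3.85
tcp_pos: [466.4, -229.1, 250.4]
eef_rot: [0.813, -0.582, 0.0, -0.0]
contact_force: [1.0, 0.3, 0.6]
opening: 85.0
```

The crop shows the green board with the grey sink. Its gold edge points up and left in the top view, and the overlay dots fall on the card and sink corners in both views. Descending and gripping.

>>> send_rows --rows "0 0 0 0.3 -0.63 -0.5 85; 0 0 0 0.28 -0.63 -1 85; 0 0 0 0 0 -1 85; 0 0 0 0 0 -1 85; 0 0 0 0 0 -1 85; 0 0 0 0 0 -1 85; 0 0 0 0 0 -1 85; 0 0 0 0 0 -1 85; 0 0 0 0 0 -0.6 85; 0 0 0 0 0 -0.4 85" --squeeze 40

```text
t: 4.85
tcp_pos: [479.7, -258.4, 35.7]
eef_rot: [0.813, -0.582, -0.002, -0.0]
contact_force: [-0.0, 0.0, 0.3]
opening: 85.1
```

>>> send_rows --rows "0 0 0 0 0 0 20; 0 0 0 0 0 0 20; 0 0 0 0 0 0 20; 0 0 0 0 0 0 20; 0 0 0 0 0 0 20; 0 0 0 0 0 0 20; 0 0 0 0 0 0 20; 0 0 0 0 0 0 20"

```text
t: 5.65
tcp_pos: [481.6, -260.2, 39.0]
eef_rot: [0.813, -0.582, 0.001, 0.0]
contact_force: [-0.3, -0.2, 6.2]
opening: 29.3
```

>>> send_rows --rows "0 0 0 0 0 0.5 20; 0 0 0 0 0 0.5 20; 0 0 0 0 0 1 20; 0 0 0 0 0 1 20; 0 0 0 0 0.14 1 20; 0 0 -0.05 0.1 1 0 20; 0 0 -0.05 0.1 1 0 20; 0 0 -0.05 0.1 1 0 20; 0 0 -0.05 0.1 1 0 20; 0 0 -0.05 0.1 1 0 20"

```text
t: 6.65
tcp_pos: [492.8, -129.8, 138.5]
eef_rot: [0.734, -0.68, -0.0, 0.0]
contact_force: [0.9, 0.6, -1.6]
opening: 29.5
```

>>> send_rows --rows "0 0 -0.05 0.1 1 0 20; 0 0 -0.05 0.1 1 0 20; 0 0 -0.043 0.1 1 0 20; 0 0 0 0 1 0 20; 0 0 0 0 1 0 20; 0 0 0 0 1 0 20; 0 0 0 0 0 0 20; 0 0 0 0 0 0 20"

```text
t: 7.45
tcp_pos: [500.4, 19.3, 138.3]
eef_rot: [-0.685, 0.729, -0.0, -0.0]
contact_force: [0.0, -0.3, -1.5]
opening: 29.7
```

```bash
python3 - <<'E'
from fit import *
s=[556.3,14.8,-.062]
st=monitor.read_state();print(np.round(st["tcp_pos"],1),np.round(st["eef_rot"],3),np.round(st["contact_force"],1),np.round(st["moment"],2),st["opening"])
t=st["tcp_pos"];e=st["eef_rot"];yaw=2*np.arctan2(e[1],e[0])+np.pi/2;print("board yaw",yaw)
out=[]
for n,(w,h) in(("top",(50,60)),("side",(50,60))):
    f=grab_frame(n);k=8
    im=cv2.resize(f["image"],None,fx=k,fy=k,interpolation=cv2.INTER_CUBIC)
    def dr(s,pts,col):
        for p in place(np.array(pts,float),s): cv2.circle(im,tuple(int(v) for v in (proj(f,p)+.5)*k),3,col,-1)
    dr([t[0],t[1],yaw],[(x,y,t[2]-34) for x in(-45,65) for y in(-45,45)],(255,0,0))
    dr(s,[(x,y,12) for x in(-105,13) for y in(-52,-32,32,52)],(255,255,0))
    c=proj(f,[t[0]+20,t[1],60]);x0,y0=int(c[0]-w)*k,int(c[1]-h)*k
    out.append(im[y0:y0+2*h*k,x0:x0+2*w*k])
save("v6.png",cv2.resize(np.hstack(out),(800,480)))
E
```

```text
[500.4  19.3 138.3] [-0.685  0.729 -0.    -0.   ] [ 0.  -0.3 -1.5] [-0.04  0.02  0.01] 29.710258645883048
board yaw 6.220692109408751
```

View pics/v6.png

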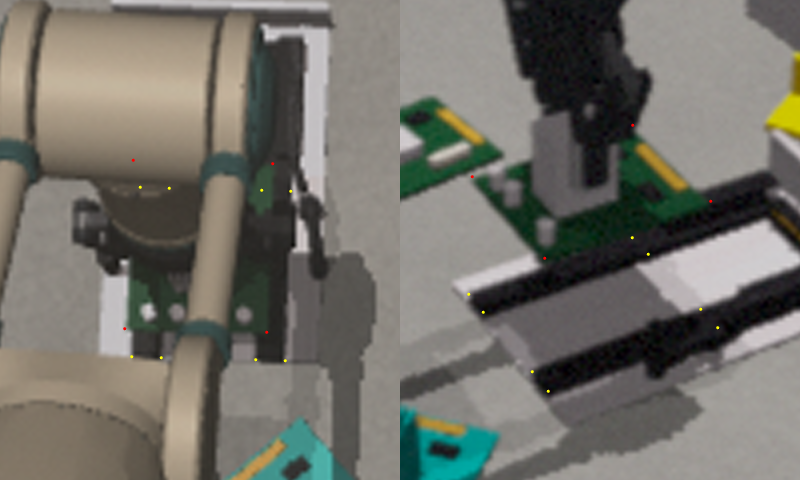

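The board is held level and lined up over the rails; the overlays coincide in both views. Lowering onto the ledges.

>>> send_rows --rows "0 0 0 0.04 -0.04 -0.7 20; 0 0 0 0 0 -0.9 20; 0 0 0 0 0 -0.9 20; 0 0 0 0 0 -0.5 20; 0 0 0 0 0 -0.3 20; 0 0 0 0 0 -0.1 20; 0 0 0 0 0 0 20; 0 0 0 0 0 0 20"

```text
t: 8.35
tcp_pos: [502.3, 17.8, 53.5]
eef_rot: [-0.684, 0.73, -0.001, 0.0]
contact_force: [-0.0, 1.0, -2.9]
opening: 29.4
```

>>> send_rows --rows "0 0 0 0 0 -0.05 20; 0 0 0 0 0 -0.04 20; 0 0 0 0 0 0 20; 0 0 0 0 0 0 20"

```text
t: 8.75
tcp_pos: [502.1, 18.1, 51.0]
eef_rot: [-0.684, 0.729, -0.0, 0.0]
contact_force: [0.2, 0.6, 1.4]
opening: 29.4
```

>>> send_rows --rows "0 0 0 0.4 -0.025 0 20; 0 0 0 0.4 -0.025 0 20; 0 0 0 0.4 -0.025 0 20; 0 0 0 0.4 -0.025 0 20; 0 0 0 0 0 0 20"

```text
t: 9.25
tcp_pos: [544.6, 15.4, 51.0]
eef_rot: [-0.684, 0.729, -0.001, 0.001]
contact_force: [2.3, 1.0, 4.1]
opening: 29.3
```

>>> send_rows --rows "0 0 0 0.4 -0.025 0 20; 0 0 0 0.4 -0.025 0 20; 0 0 0 0.4 -0.025 0 20; 0 0 0 0.3 -0.018 0 20; 0 0 0 0 0 0 20"

```text
t: 9.75
tcp_pos: [580.5, 13.2, 51.0]
eef_rot: [-0.684, 0.729, -0.001, 0.001]
contact_force: [-0.2, 1.2, 4.9]
opening: 29.5
```

>>> send_rows --rows "0 0 0 0.2 -0.012 0 20; 0 0 0 0.2 -0.012 0 20; 0 0 0 0 0 0 20; 0 0 0 0 0 0 20"

```text
t: 10.15
tcp_pos: [589.2, 12.7, 51.0]
eef_rot: [-0.684, 0.729, 0.0, 0.0]
contact_force: [-2.2, 1.4, 5.6]
opening: 29.5
```

>>> send_rows --rows "0 0 0 0.1 -0.006 0 20; 0 0 0 0.06 -0.004 0 20; 0 0 0 0 0 0 20; 0 0 0 0 0 0 20"

```text
t: 10.55
tcp_pos: [592.1, 12.6, 51.0]
eef_rot: [-0.684, 0.729, 0.001, -0.001]
contact_force: [-5.3, 1.4, 7.6]
opening: 29.4
```

>>> send_rows --rows "0 0 0 0.08 -0.005 0 20; 0 0 0 0 0 0 20; 0 0 0 0 0 0 50; 0 0 0 0 0 0 50; 0 0 0 0 0 0 50; 0 0 0 0 0 0 50; 0 0 0 0 0 0.5 50; 0 0 0 0 0 1 50; 0 0 0 0 0 1 50; 0 0 0 0 0 1 50"

```text
t: 11.55
tcp_pos: [595.3, 12.2, 139.8]
eef_rot: [-0.684, 0.729, -0.0, 0.0]
contact_force: [0.5, -0.2, -0.2]
opening: 50.3
```

```bash
python3 - <<'E'
from fit import *
s=[556.3,14.8,-.062]
st=monitor.read_state();print(st["t"],np.round(st["tcp_pos"],1),np.round(st["eef_rot"],3),np.round(st["contact_force"],1),np.round(st["opening"],1),np.round(st["q"],2))
W=lambda x,y:np.round(place(np.array([[x,y,0.]]),s)[0][:2],1)
print("approach L",W(-44,97))
for side,th0,r in((1,1.6,20.5),(-1,1.76,17)):
    for th in [th0]+list(np.arange(1.4,-.3,-.2)):
        th=max(th,0) if th>-.15 else -.1
        p=(-44*np.sin(th)-r*np.cos(th), side*(66-44*np.cos(th)+r*np.sin(th)))
        print(side,round(th,2),W(*p),np.round(p,1))
f=grab_frame("side");k=7
im=cv2.resize(f["image"],None,fx=k,fy=k,interpolation=cv2.INTER_CUBIC)
for S,pts,col in((s,[(x,y,16) for x in(-9,103) for y in(-45,45)],(255,0,0)),(s,[(x,y,66) for x in(16,56) for y in(-15,15)],(255,0,255)),(s,[(-44*np.sin(a),q*(66-44*np.cos(a)),52) for q,a in((1,1.59),(-1,1.74))],(0,255,255))):
    for p in place(np.array(pts,float),S): cv2.circle(im,tuple(int(v) for v in (proj(f,p)+.5)*k),3,col,-1)
save("v7.png",im[145*k:230*k,225*k:338*k])
E
```

```text
11.55 [595.3  12.2 139.8] [-0.684  0.729 -0.     0.   ] [ 0.5 -0.2 -0.2] 50.3 [-0.1   0.39  1.63 -0.    1.13  1.54]
approach L [518.4 114.3]
1 1.6 [518.4 105.1] [-43.4  87.8]
1 1.4 [514.4  96.3] [-46.8  78.7]
1 1.2 [512.2  86.8] [-48.4  69.2]
1 1.0 [512.   77.1] [-48.1  59.5]
1 0.8 [513.6  67.6] [-45.8  50.1]
1 0.6 [517.2  58.6] [-41.8  41.3]
1 0.4 [522.4  50.4] [-36.   33.5]
1 0.2 [529.2  43.5] [-28.8  26.9]
1 0.0 [537.2  38. ] [-20.5  22. ]
1 -0.1 [541.6  35.9] [-16.   20.2]
-1 1.76 [510.7 -73.5] [-40. -91.]
-1 1.4 [505.5 -57.5] [-46.2 -75.3]
-1 1.2 [505.1 -48.1] [-47.2 -65.9]
-1 1.0 [506.7 -38.8] [-46.2 -56.5]
-1 0.8 [510. -30.] [-43.4 -47.5]
-1 0.6 [515.1 -22. ] [-38.9 -39.3]
-1 0.4 [521.6 -15.2] [-32.8 -32.1]
-1 0.2 [529.3  -9.8] [-25.4 -26.3]
-1 0.0 [538.   -6.1] [-17. -22.]
-1 -0.1 [542.5  -4.9] [-12.5 -20.5]
```

View pics/v7.png

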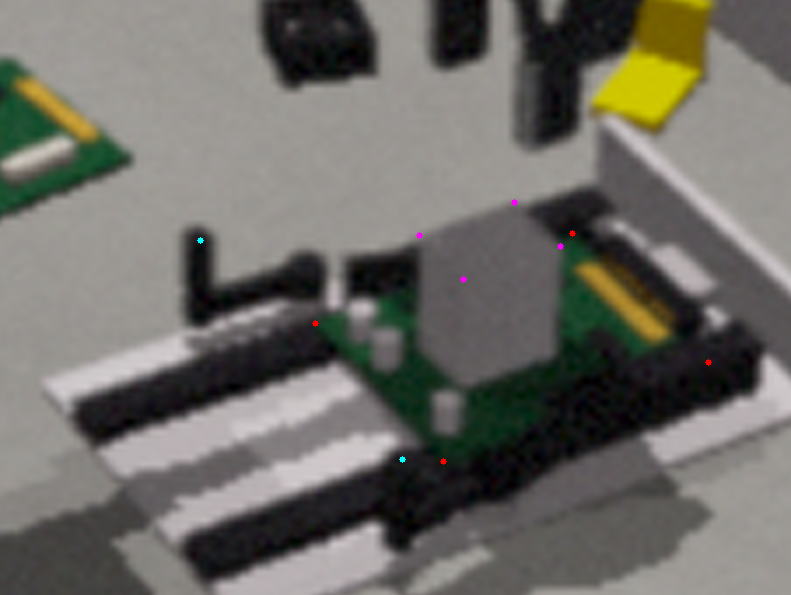

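The board lies between the guides against the connector, at about bay x 37. The left lever post is at about (197,235) in this crop and the right post at (403,460). Now the left lever.

>>> send_rows --rows "0 0 0 -0.62 0.82 0 0; 0 0 0 -0.62 0.82 0 0; 0 0 0 -0.62 0.82 0 0; 0 0 0 -0.62 0.82 0 0; 0 0 0 -0.6 0.8 0 0; 0 0 0 0 0 -1 0; 0 0 0 0 0 -1 0; 0 0 0 0 0 -0.9 0; 0 0 0 0 0 -0.45 0; 0 0 0 0 0 0 0"

```text
t: 12.6
tcp_pos: [517.3, 114.1, 53.3]
eef_rot: [-0.684, 0.729, 0.001, -0.001]
contact_force: [0.3, 0.4, 0.8]
opening: -0.4
```

>>> send_rows --rows "0 0 0 0 -0.36 0 0; 0 0 0.1 -0.08 -0.176 0 0; 0 0 0.1 -0.08 -0.176 0 0; 0 0 0.1 -0.044 -0.19 0 0; 0 0 0.1 -0.044 -0.19 0 0; 0 0 0.1 0 -0.194 0 0; 0 0 0.1 0 -0.194 0 0; 0 0 0.1 0.032 -0.19 0 0; 0 0 0.1 0.032 -0.19 0 0; 0 0 0 0 0 0 0"

```text
t: 13.6
tcp_pos: [514.7, 66.9, 55.7]
eef_rot: [0.914, -0.406, 0.001, -0.001]
contact_force: [0.5, 0.3, -0.2]
opening: 0.2
```

```bash
cat > look.py <<'E'
from fit import *
import sys
s=[556.3,14.8,-.062]
st=monitor.read_state();print(st["t"],np.round(st["tcp_pos"],1),np.round(st["contact_force"],1),np.round(st["q"],2))
f=grab_frame("side");k=7
im=cv2.resize(f["image"],None,fx=k,fy=k,interpolation=cv2.INTER_CUBIC)
for p in place(np.array([(-44*np.sin(a),q*(66-44*np.cos(a)),52) for q in(1,-1) for a in(0,.2,.8)]+[(5,y,16) for y in(-45,45)],float),s): cv2.circle(im,tuple(int(v) for v in (proj(f,p)+.5)*k),2,(255,0,0),-1)
save(sys.argv[1],im[145*k:230*k,225*k:338*k])
E
python3 look.py v8.png
```

```text
13.6 [514.7  66.9  55.7] [ 0.5  0.3 -0.2] [-0.    0.38  1.9  -0.    0.86  0.83]
```

View pics/v8.png

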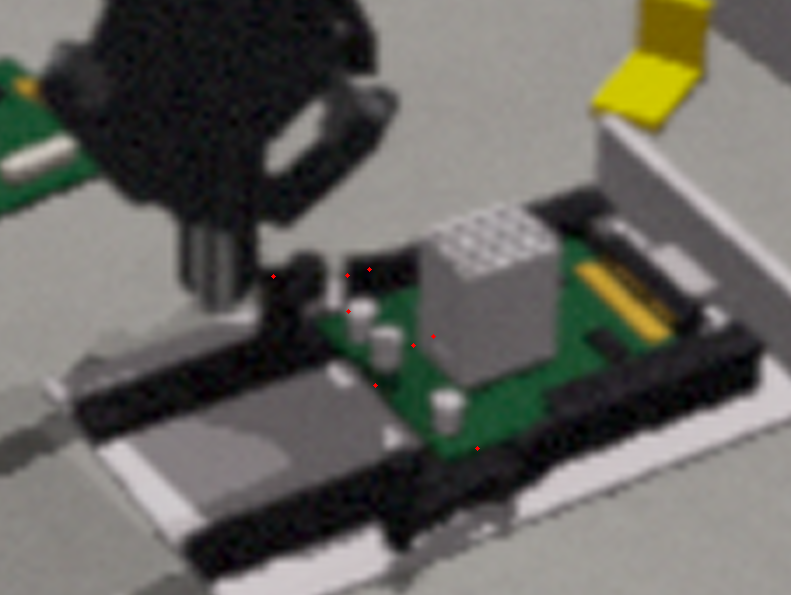

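The left post has swung to about θ 0.8, at (280,268) beside the fingers. Continuing.

>>> send_rows --rows "0 0 0.1 0.072 -0.18 0 0; 0 0 0.1 0.072 -0.18 0 0; 0 0 0.1 0.104 -0.164 0 0; 0 0 0.1 0.104 -0.164 0 0; 0 0 0.1 0.136 -0.138 0 0; 0 0 0.1 0.136 -0.138 0 0; 0 0 0 0 0 0 0"

```text
t: 14.35
tcp_pos: [526.9, 44.2, 54.6]
eef_rot: [0.993, -0.118, -0.002, -0.0]
contact_force: [-3.9, 2.3, 3.4]
opening: -0.1
```

>>> send_rows --rows "0 0 0.1 0.16 -0.11 0 0; 0 0 0.08 0.16 -0.11 0 0; 0 0 0 0 0 0 0; 0 0 0 0 0 0 0"

```text
t: 14.75
tcp_pos: [534.2, 38.5, 54.5]
eef_rot: [1.0, -0.029, -0.003, -0.0]
contact_force: [-5.2, 1.7, 3.3]
opening: 0.1
```

>>> send_rows --rows "0 0 0 0.12 -0.02 0 0; 0 0 0 0.08 -0.01 0 0; 0 0 0 0 0 0 0; 0 0 0 0 0 0 0"

```text
t: 15.15
tcp_pos: [536.6, 37.9, 54.4]
eef_rot: [1.0, -0.028, -0.006, -0.0]
contact_force: [-9.9, 0.9, 7.3]
opening: 0.2
```

>>> send_rows --rows "0 0 0 0.1 0 0 0; 0 0 0 0 0 0 0; 0 0 0 0 0 0 0"

```text
t: 15.45
tcp_pos: [538.5, 37.5, 54.4]
eef_rot: [1.0, -0.028, -0.006, 0.0]
contact_force: [-11.2, 0.0, 8.8]
opening: -0.2
```

>>> send_rows --rows "0 0 0 0.12 0 0.04 0; 0 0 0 0 0 0 0; 0 0 0 0 0 0 0"

```text
t: 15.75
tcp_pos: [540.0, 37.3, 54.6]
eef_rot: [1.0, -0.028, -0.008, 0.0]
contact_force: [-11.7, -0.0, 5.5]
opening: -0.1
```

>>> send_rows --rows "0 0 0 0.12 0 0 0; 0 0 0 0 0 0 0; 0 0 0 0 0 0 0"

```text
t: 16.05
tcp_pos: [540.4, 37.2, 54.5]
eef_rot: [1.0, -0.028, -0.011, 0.001]
contact_force: [-16.7, -1.4, 9.5]
opening: -0.0
```

```bash
python3 look.py v9.png
```

```text
16.05 [540.4  37.2  54.5] [-16.7  -1.4   9.5] [-0.06  0.42  1.83 -0.    0.91 -0.  ]
```

View pics/v9.png

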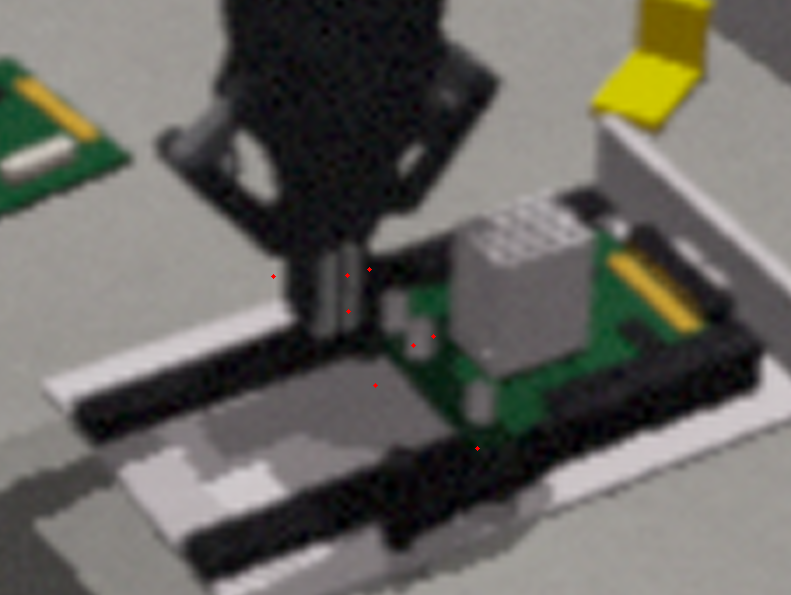

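The board has moved about 12 mm in, the left lever is behind it, and the force is rising against the stop. On to the right lever.

>>> send_rows --rows "0 0 0 -0.6 0 0 0; 0 0 0 -0.6 0 0.2 0; 0 0 0 0 0 0.8 0; 0 0 0 0 0 1 0; 0 0 0 0 -0.9 0 0; 0 0 0 0 -1 0 0; 0 0 0 0 -1 0 0; 0 0 0 0 -1 0 0; 0 0 0 0 -0.9 0 0; 0 0 0 0 0 0 0"

```text
t: 17.1
tcp_pos: [521.4, -85.2, 106.4]
eef_rot: [1.0, -0.029, 0.001, 0.001]
contact_force: [-0.4, 0.4, -0.7]
opening: 0.3
```

>>> send_rows --rows "0 0 0 -0.44 0 -0.2 0; 0 0 0 0 0 -0.8 0; 0 0 0 0 0 -0.7 0; 0 0 0 0 0 -0.3 0; 0 0 0 0 0 0 0; 0 0 0 0 0 0 0"

```text
t: 17.7
tcp_pos: [509.7, -82.2, 55.7]
eef_rot: [1.0, -0.027, 0.0, 0.0]
contact_force: [-0.6, -0.5, 0.0]
opening: -0.0
```

>>> send_rows --rows "0 0 0 0.04 0.35 0 0; 0 0 0 -0.07 0.213 0 0; 0 0 -0.1 -0.07 0.213 0 0; 0 0 -0.1 -0.07 0.213 0 0; 0 0 -0.1 -0.008 0.188 0 0; 0 0 -0.1 -0.008 0.188 0 0; 0 0 -0.1 0.032 0.186 0 0; 0 0 -0.1 0.032 0.186 0 0; 0 0 -0.1 0.066 0.176 0 0; 0 0 -0.1 0.066 0.176 0 0"

```text
t: 18.7
tcp_pos: [509.5, -29.9, 55.8]
eef_rot: [0.909, -0.416, -0.0, 0.0]
contact_force: [-0.7, -0.8, 0.5]
opening: 0.2
```

>>> send_rows --rows "0 0 -0.1 0.102 0.16 0 0; 0 0 -0.1 0.102 0.16 0 0; 0 0 -0.1 0.13 0.136 0 0; 0 0 -0.1 0.13 0.136 0 0; 0 0 -0.1 0.154 0.108 0 0; 0 0 -0.1 0.154 0.108 0 0; 0 0 0 0 0 0 0"

```text
t: 19.4
tcp_pos: [529.0, -9.3, 55.6]
eef_rot: [0.747, -0.665, -0.0, -0.0]
contact_force: [-0.6, 0.1, -0.2]
opening: -0.2
```

>>> send_rows --rows "0 0 -0.1 0.174 0.074 0 0; 0 0 -0.1 0.174 0.074 0 0; 0 0 0 0 0 0 0; 0 0 0 0 0 0 0"

```text
t: 19.8
tcp_pos: [537.9, -6.4, 55.5]
eef_rot: [-0.678, 0.735, -0.0, 0.0]
contact_force: [0.5, -0.7, 0.1]
opening: -0.2
```

>>> send_rows --rows "0 0 0 0.12 0 0 0; 0 0 0 0.08 0 0 0; 0 0 0 0 0 0 0"

```text
t: 20.1
tcp_pos: [538.8, -6.1, 54.9]
eef_rot: [-0.677, 0.736, 0.003, -0.003]
contact_force: [-7.7, 0.8, 5.8]
opening: -0.7
```

```bash
python3 look.py v10.png
```

```text
20.1 [538.8  -6.1  54.9] [-7.7  0.8  5.8] [-0.14  0.41  1.85 -0.    0.89  1.51]
```

View pics/v10.png

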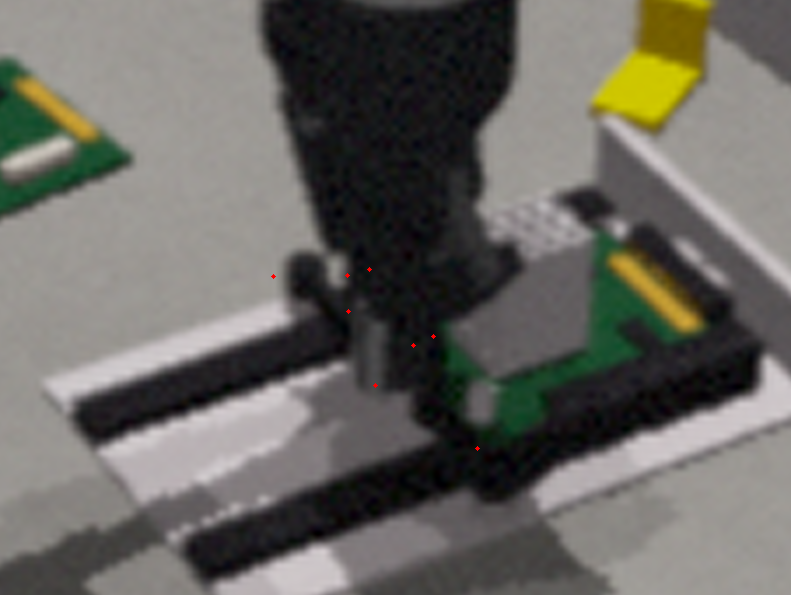

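Both levers are behind the card, and the right one is now loaded. Pressing it home.

>>> send_rows --rows "0 0 0 0.12 0 0 0; 0 0 0 0.08 0 0 0; 0 0 0 0 0 0 0; 0 0 0 0 0 0 0"

```text
t: 20.55
tcp_pos: [539.5, -5.8, 54.6]
eef_rot: [-0.678, 0.735, 0.006, -0.006]
contact_force: [-14.9, 0.3, 10.3]
opening: 0.1
```

>>> send_rows --rows "0 0 0 0.12 0 0.03 0; 0 0 0 0 0 0 0; 0 0 0 0 0 0 0"

```text
t: 20.85
tcp_pos: [539.8, -5.8, 54.7]
eef_rot: [-0.678, 0.735, 0.008, -0.008]
contact_force: [-17.3, -0.5, 11.1]
opening: -0.2
```

>>> send_rows --rows "0 0 0 -0.6 0 0 0; 0 0 0 -0.6 0 0.3 0; 0 0 0 0 0 1 0; 0 0 0 0 0 1 0; 0 0 0 0 0 1 0; 0 0 0 0 -1 1 0; 0 0 0 0 -1 0.5 0; 0 0 0 0 -1 0 0; 0 0 0 0 -1 0 0; 0 0 0 0 -1 0 0"

```text
t: 21.85
tcp_pos: [521.2, -132.8, 177.2]
eef_rot: [-0.677, 0.736, -0.001, 0.001]
contact_force: [0.1, -0.0, 0.3]
opening: 0.1
```

>>> send_rows --rows "0 0 0 -0.3 -1 0 0; 0 0 0 -0.3 -1 0 0; 0 0 0 -0.3 -1 0 0; 0 0 0 -0.3 -1 0 0; 0 0 0 -0.3 -1 0 0; 0 0 0 -0.3 -1 0 0; 0 0 0 0 0 0 0; 0 0 0 0 0 0 0"

```text
t: 22.65
tcp_pos: [475.8, -281.8, 176.6]
eef_rot: [-0.676, 0.737, -0.0, 0.0]
contact_force: [-0.5, 0.3, -0.9]
opening: -0.2
```

```bash
python3 - <<'E'
from fit import *
s=[556.3,14.8,-.062];out=[]
fs=[]
for n,(x0,y0,w,h) in(("top",(208,135,75,113)),("side",(225,140,113,113))):
    f=grab_frame(n);k=7;fs.append(f)
    im=cv2.resize(f["image"],None,fx=k,fy=k,interpolation=cv2.INTER_CUBIC)
    for pts,col in(([(5,y,16) for y in(-45,45)],(255,0,0)),([(x,y,66) for x in(30,70) for y in(-15,15)],(255,0,255)),([(-44*np.sin(a),q*(66-44*np.cos(a)),52) for q in(1,-1) for a in(0,.2)],(0,255,255))):
        for p in place(np.array(pts,float),s): cv2.circle(im,tuple(int(v) for v in (proj(f,p)+.5)*k),2,col,-1)
    out.append(im[y0*k:(y0+h)*k,x0*k:(x0+w)*k])
o=np.hstack(out);save("v11.png",cv2.resize(o,(800,int(o.shape[0]*800/o.shape[1])),interpolation=cv2.INTER_AREA))
# board fit on sink top + tail: greenness 2-param
st=monitor.read_state();print(st["t"],np.round(st["tcp_pos"]),np.round(st["contact_force"],1))
E
```

```text
22.75 [ 476. -281.  176.] [ 0.3  0.  -0.1]
```

View pics/v11.png

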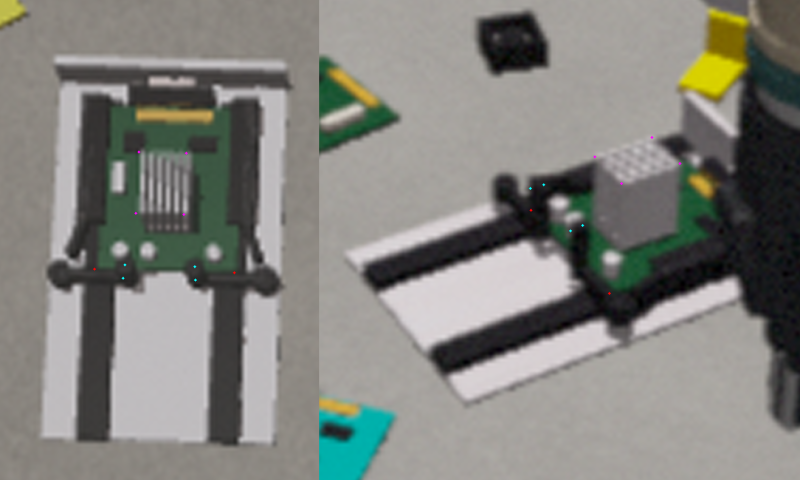

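The board appears seated, with sink and tail on the overlay dots, and both levers look nearly shut. I'll measure the lever angles numerically.

```bash
python3 - <<'E'
from fit import *
s=[556.3,14.8,-.062]
for n in("top","side"):
    f=grab_frame(n); f["g"]=f["image"].max(2).astype(float)
    for q in(1,-1):
        r=[]
        for th in np.arange(-.2,.5,.05):
            c=np.array([-44*np.sin(th),q*(66-44*np.cos(th))]);u=np.array([-np.sin(th),-q*np.cos(th)])
            D=[(*(c+[a,b]),z) for a in(-4,0,4) for b in(-4,0,4) for z in(52,44,36)]
            r.append(samp(f,place(np.array(D,float),s)).mean())
        print(n,q,np.round(r).astype(int))
print(np.round(np.arange(-.2,.5,.05),2))
E
```

```text
top 1 [112  96  80  65  57  52  50  54  68  90 111 124 133 137]
top -1 [ 84  76  69  62  58  56  58  66  82 102 123 146 165 180]
side 1 [72 67 59 48 38 33 32 39 46 51 54 53 49 46]
side -1 [ 79  68  58  47  41  38  40  46  56  67  82  96 112 126]
[-0.2  -0.15 -0.1  -0.05 -0.    0.05  0.1   0.15  0.2   0.25  0.3   0.35
  0.4   0.45]
```

Both cameras put the levers at about 0.08 rad (left) and 0.05 rad (right), under the 0.2 limit. The gripper is clear.

```bash
python3 -c "
from h import *
print(hand_in())"
```

```text
the job is handed in; nothing more can be done
None
```

The green driver board with the grey finned sink is in the bay, gold edge first, with both ejector levers shut behind it. I handed the job in at about 23 s of robot time, and no verdict was reported.

**What I did:** I gripped the sink, set the board on the ledges and slid it until it met the connector at about bay x 37 mm. I then released it and pushed the left and then the right lever post with the closed fingers, until the force rose to about 17 N against each stop.

**Last checks:**
- **Board:** the sink and card tail match the projected seated pose (x about 50 mm) in both camera views. I compared this by eye against overlays, not by a separate numeric fit.
- **Levers:** about 0.08 rad left and 0.05 rad right, from both cameras. The limit is 0.2, and calibration adds roughly 0.05 rad of uncertainty.
- **Gripper:** about 300 mm from the bay, touching nothing, with contact force near zero.

**Disagreements:** the first automatic fit of the bay pose was wrong, so I replaced it with one from the rail and plate corners. The side camera also disagreed with the top camera on bay yaw (−0.003 against −0.06 rad). I used the top view's value, and the insertion ran straight with only small sideways force.

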